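# Sort two panel standoffs into their rows, then hold the loupe in focus over the long one

### The arm

A 6-joint arm with a two-finger parallel gripper is mounted at the origin on the work surface. World frame = base frame: x ahead of the robot, y to its left, z up, the work surface at z = 0. Lengths are in mm, angles in rad, forces in N, time in s.
With the tool pointing down it reaches from about 275 to 1000 mm from the base axis. Payload 8.4 kg.
Tool frame: the origin (TCP) lies at the very end of the fingers, on their centre line; the grasp point (between the pads) lies 19 mm behind it; z points along the fingers, y is the line along which they close (so a half turn about z gives the same grasp; the last joint's range is limited). The gripper opens to 85 mm and grips with 20 to 120 N. Pads are 22 mm wide; open, the fingers measure 114 mm over their backs; the gripper's body (76 mm by 85 mm) begins 54 mm behind the grasp point. The pads swing forward as they close: fully open they stand 13 mm farther back than shut.
Start: joints at [-1.274, 0.353, 1.633, -0, 1.155, -0.002], TCP at [183.982, -597.309, 231.281] pointing down, gripper open.
Joint ranges: [-2.63, 2.63], [-0.92, 2.1], [0.06, 2.66], [-1.3, 4.44], [0, 2.69], [-3.02, 3.02]. Speed limits (rad/s): [2.22, 2.22, 2.79, 3.14, 3.14, 3.14].

### API

Orientations are given as [roll, pitch, yaw] about the fixed x, y, z axes, in that order (R = Rz(yaw) Ry(pitch) Rx(roll)).
In Python, from rig import sensors, grab_frame, camera_params, order gives the robot as it stands. The module is installed in compiled form; this text tells all that it offers.
- The arm moves only by the tool move_arm, never from a script. Its argument "motion" is a list of rows, each a list of 7 numbers: the turn, a rotation vector about the tool's x, y, z in a scale on which 1.0 is 180 degrees, then the shift along the tool's x, y, z in fractions of the full range, 1 being 1 m, then the finger opening in m, from 0 to 0.0854. A call has 1 to 8 rows; each row is the pose to reach, as a shift and turn from the pose commanded when the call began, along the tool's axes at that moment; what a row does not reach only later rows make up. A row lasts 1/8 s, in which the tool goes at most 62.5 mm and 10.7 degrees, less where a joint would pass 70% of its speed; a pose out of reach is approached as far as the arm can. No shift or turn number may pass 1 either way. A call with a gripper value outside its range is refused whole. The fingers move at their own pace and stop on an object; "grip_force" is the grip in N (left out, the last holds). Time passes only in rows, so rows that repeat a pose let the fingers close. It gives the time, the measured TCP pose, the force, the opening and the grip force at its end, in the units of the state.
- sensors.sense(): the state, without advancing time (a new reading comes with each control period).
- grab_frame(name): name is "scene" or "top" or "wrist"; returns (picture, depth): 400x640x3 uint8, red, green, blue; 400x640 float32, mm along the optical axis (not along the pixel's ray), 0 where there is no reading.
- camera_params(name): a dict with "camera_matrix" (3x3 intrinsics, pixels), "world_from_camera" (4x4, takes a point from camera to world coordinates). Camera axes: x right, y down, z forward; pixel columns grow to the right and rows downward; lengths in mm; the calibration is good to about 2 mm. A picture is of the moment at which its call begins: read the wrist's pose just before it. camera_params takes no time and is no camera call; for the wrist camera it gives the pose at the moment of the call.
- order.sign_off(): hands the job in; it is judged then, once.
The state is a dict: "clock": time; "qpos": joint angles; "qvel": joint speeds; "joint_efforts": joint torques, N m; "eef_pos": TCP position; "tcp_rot": TCP orientation; "contact_force": force on the tool from outside, world axes, zero at the start; "wrist_torque": the same for the moment, N m; "opening": opening from 0.0 (shut) to 1.0 (fully open); "grasp_force": force on a finger pad.
Only numpy, scipy, OpenCV 4.12 (cv2) and the standard library are available. Lean on these libraries where they do the work, as an engineer would, in place of code of your own. Each camera call takes 0.05 s, during which the arm holds its last target. There are 200 camera calls.

### The job

Stand the two loose aluminium standoffs fully home in the empty holes of the two black strips, the long one in the row of long standoffs and the short one in the row of short ones. Then pick up the loupe by its handle and hold it level, its lens centred over the long standoff you have just placed and at the height of the tip of the focal gauge's pointer, touching nothing else; finish while still holding it there steadily. Do not shift the pointer or disturb the other things on the bench.

Things in the scene. Friction and masses are not known exactly. Their poses are not given: they have to be found in the camera images.
- long_standoff: loose long standoff: plain aluminium cylinder, 18 mm diameter with a 2 mm chamfer at its foot, 64 mm tall, about 40 g, standing upright on the bench with a dark threaded hole shown on its top; origin at the centre of its underside, z up along it
- short_standoff: loose short standoff: the same as the long one but 44 mm tall; origin at the centre of its underside, z up along it
- long_strip: row of long standoffs: fixed black plastic strip, 44 mm (its x) by 160 mm (its y, along the row) by 20 mm tall, with three places 50 mm apart along y. The end places (y = +50 and -50 mm) hold 64 mm standoffs that cannot be taken out, tops 70 mm above the bench; the middle place is the empty hole. Origin at the centre of its underside; its yaw varies
- short_strip: row of short standoffs: fixed black plastic strip of the same size. The places at y = 0 and -50 mm hold 44 mm standoffs that cannot be taken out, tops 50 mm above the bench; the end place at y = +50 mm is the empty hole. Origin at the centre of its underside; its yaw varies. Which strip is on the left varies
- long_seat (a point): centre of the floor of the empty hole in the row of long standoffs, 6 mm above the bench. The hole is upright, 23 mm wide, 14 mm deep, with a 3 mm chamfer, its mouth in the strip's top face 20 mm above the bench; a long standoff in it has its top 70 mm above the bench
- short_seat (a point): centre of the floor of the empty hole in the row of short standoffs, 6 mm above the bench; the hole is like the other; a short standoff in it has its top 50 mm above the bench
- loupe: hand loupe lying flat on the bench, about 120 g: a round glass lens in a steel ring (64 mm outside diameter, 14 mm tall) with a straight black handle 16 mm wide, 18 mm tall with flat upright sides, reaching from 30 to 142 mm from the lens centre along its -x. Origin at the underside, under the lens centre; x points from the handle to the lens, z up through the lens
- lens (a point): centre of the loupe's lens, 7 mm above the loupe's underside
- loupe_grip (a point): good place to pinch the loupe's handle across its 16 mm width, close to the centre of mass: 75 mm from the lens centre towards the handle's end, 9 mm above the loupe's underside
- gauge: focal gauge: fixed steel post, 12 mm diameter, 214 mm tall, on a 60 x 60 x 14 mm dark base, standing behind the strips, with a brass pointer on a collar clamped at some height, reaching 60 mm from the post towards the robot (-x); origin at the centre of the base's underside
- focal_mark (a point): tip of the gauge's brass pointer (flat blade 14 mm wide, 4 mm thick, this point at mid thickness), somewhere between 115 and 175 mm above the bench: the height at which the lens centre must be held. The pointer slides up or down if pushed with more than about 6 N
- tape_measure: bystander: black and yellow tape measure, 70 x 38 x 62 mm tall, loose; origin at the centre of its underside
- pencil: bystander: flat orange carpenter's pencil, 12 x 170 x 8 mm, lying along its y at the left, loose; origin at the centre of its underside
- screwdriver: bystander: screwdriver lying on the bench behind the loupe, loose; origin under it
- nut: bystander: round steel nut, 26 mm diameter, 12 mm tall, lying between the two strips, loose; origin at the centre of its underside
- screw_jar: bystander: clear jar with a white cap, 60 mm diameter, 85 mm tall, loose; origin at the centre of its underside
- planter_module: bystander: empty black square pot, 100 x 100 x 45 mm tall, loose; origin at the centre of its underside
Mind the look-alikes: they are no part of the job. What is shaped like the long_standoff but blue is not meant.

How it is judged:
By the outcome, as a careful person would: the job done as asked, in the order asked, and still so for the second after the job is handed in, while the arm keeps its last pose, push and grip.
It also fails if it takes over 72 s, if anything falls off the work surface, if the arm or the gripper's body presses on something with over 40 N, if the wrist force passes 120 N, or if a joint passes its speed limit or range.

## Working session

There is one attempt and no reset: what is moved stays moved. The work goes in short steps, Python scripts to look and compute and a tool call to move; the robot and the scene stay as the last step left them, time stands still between calls to the robot, and variables do not carry over. Pictures are saved under pics/ and viewed, at most 12 in all, crops included, and the job is handed in when it is done.

Besides the shell and the picture viewer there is one more tool, called after ">>>" as a command line: name --pt "numbers of a row" for each row, then --argument value for the rest. move_arm: Moves the arm, as the interface text tells. Its arguments: {"type":"object","properties":{"motion":{"type":"array","items":{"type":"array","items":{"type":"number"}}},"grip_force":{"type":"number"}},"required":["motion"]}

```bash
mkdir -p pics
cat > h.py <<'E'
import numpy as np, cv2
from rig import sensors, grab_frame, camera_params, order
from scipy.spatial.transform import Rotation as R
def cloud(name):
    p=camera_params(name); im,d=grab_frame(name)
    K=np.array(p["camera_matrix"]);T=np.array(p["world_from_camera"])
    v,u=np.mgrid[:400,:640]
    P=np.stack([(u-K[0,2])/K[0,0]*d,(v-K[1,2])/K[1,1]*d,d],-1)@T[:3,:3].T+T[:3,3]
    P[d==0]=np.nan
    return im,d,P,K,T
def save(n,im,box=None,s=1):
    if box: im=im[box[1]:box[3],box[0]:box[2]]
    cv2.imwrite(n,cv2.resize(im[:,:,::-1],None,fx=s,fy=s))
def ray(K,T,u,v,z):
    r=T[:3,:3]@np.array([(u-K[0,2])/K[0,0],(v-K[1,2])/K[1,1],1.]); return T[:3,3]+r*(z-T[2,3])/r[2]
E
python3 - <<'E'
from h import *
for n in("top","scene"):
    im,d,P,K,T=cloud(n); save(f"pics/{n}.png",im,s=1.25); np.savez(n,im=im,d=d,P=P,K=K,T=T); print(n,K[0,0],T.round(3).tolist())
print(sensors.sense())
E
```

```text
top 502.6434250698539 [[0.029, -0.994, 0.105, 454.416], [-0.999, -0.027, 0.019, 5.384], [-0.016, -0.106, -0.994, 1306.792], [0.0, 0.0, 0.0, 1.0]]
scene 507.34393643450363 [[-0.638, 0.62, -0.457, 1099.289], [0.77, 0.521, -0.368, 428.651], [0.01, -0.587, -0.81, 1007.018], [0.0, 0.0, 0.0, 1.0]]
{'clock': 0.1, 'qpos': array([-1.27436995e+00,  3.53583561e-01,  1.63403362e+00,  1.28579632e-05,
        1.15520369e+00, -2.37452196e-03]), 'qvel': array([-0.0001641 , -0.00036236, -0.00213747,  0.0007697 , -0.00093344,
        0.0006497 ]), 'joint_efforts': array([ 1.04387720e-03, -6.06355476e+01, -3.42818534e+01,  6.44469651e-05,
        3.79991528e-03,  1.09301858e-06]), 'eef_pos': array([ 183.88234701, -596.90509498,  230.64502364]), 'tcp_rot': array([-3.14036447e+00, -1.46734687e-05,  2.98795696e-01]), 'contact_force': array([0.89262238, 0.12309035, 0.29939447]), 'wrist_torque': array([0.0633335 , 0.00935394, 0.03200709]), 'grasp_force': 0.0, 'opening': 0.9969917440487628}
```

View pics/top.png

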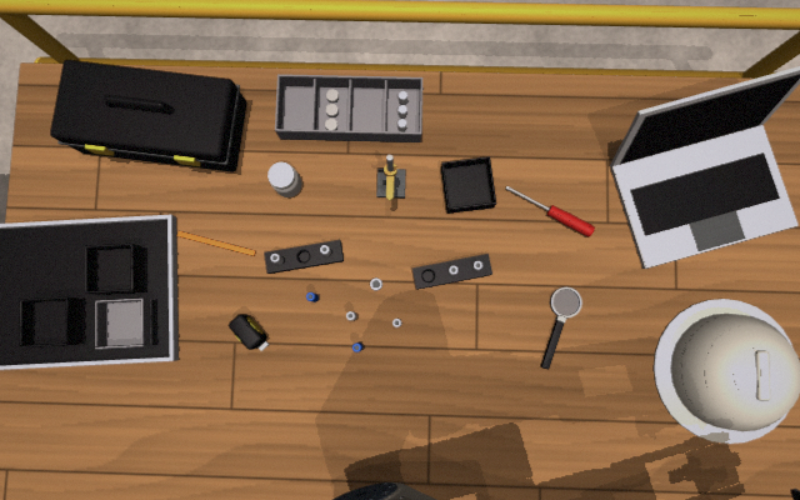

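View pics/scene.png

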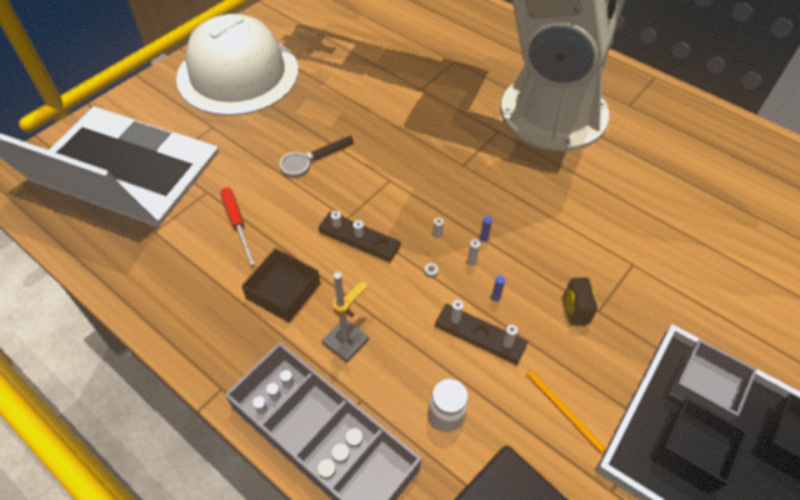

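Top (1.25× pixels): the long strip is at left with its hole at (304,257), and the short strip at right with its hole at (428,276). Candidates for the loose standoffs are silver (351,316), silver (397,323), blue (312,297), blue (358,347) and the nut (376,284). In the scene view, silver (474,250) is the taller and (438,227) the shorter. The loupe's lens is at (566,303), its handle end at (545,366), and the gauge pointer's tip at about (390,200).

Run:
```python
from h import *
t=np.load("top.npz");im,d,P,K,T=[t[k] for k in("im","d","P","K","T")]
s=np.load("scene.npz"); 
save("pics/c1.png",np.vstack([im[180:300,200:360],s["im"][150:270,270:430]]),s=2.4)
Z=P[...,2]
print("bench z",np.nanmedian(Z[180:300,200:480]))
# tops of silver/blue by height
def blobs(m,img,P,lab,amin=5):
    n,l,st,c=cv2.connectedComponentsWithStats(m.astype(np.uint8))
    for i in range(1,n):
        if st[i,4]>=amin:
            q=P[l==i]; print(lab,st[i].tolist(),c[i].round(1),np.nanmedian(q,0).round(1),"z95",np.nanpercentile(q[:,2],95).round(1),img[l==i].mean(0).round())
m=np.zeros(Z.shape,bool); m[150:300,190:500]=1
blobs(m&(Z>30),im,P,"hi")
blobs(m&(Z>6)&(Z<30),im,P,"lo",30)
Ps=s["P"];ms=np.zeros(Z.shape,bool);ms[90:300,200:500]=1
blobs(ms&(Ps[...,2]>30),s["im"],Ps,"S-hi")
# strips
for u0,u1 in((205,280),(325,398)):
    mm=np.zeros(Z.shape,bool);mm[185:238,u0:u1]=1
    mm&=(im.max(-1)<75)
    cs,_=cv2.findContours(mm.astype(np.uint8),0,2);c=max(cs,key=cv2.contourArea);print("strip",cv2.minAreaRect(c))
```

```text
bench z 0.7575890169102877
hi [218, 150, 20, 7, 88] [227.7 152. ] [718.5 243.8  55.1] z95 77.5 [102.  95.  89.]
hi [309, 150, 6, 11, 57] [311.4 154.3] [704.1  31.  122.9] z95 125.6 [191. 167.  88.]
hi [355, 150, 42, 19, 163] [376.1 161.3] [ 702.  -133.4   43.6] z95 48.4 [29. 27. 26.]
hi [256, 196, 9, 9, 57] [259.9 200. ] [596.2 156.1  69.7] z95 73.9 [146. 144. 147.]
hi [216, 203, 10, 8, 63] [220.6 206.5] [578.5 253.6  67.5] z95 73.5 [131. 128. 131.]
hi [378, 209, 8, 7, 45] [381.6 212. ] [ 576.6 -148.4   49.8] z95 54.3 [152. 150. 154.]
hi [359, 212, 7, 8, 44] [361.9 215.8] [565.2 -99.3  50.8] z95 54.7 [155. 154. 158.]
hi [245, 234, 8, 7, 50] [248.5 237. ] [504.  180.9  64.5] z95 67.2 [ 67.  87. 140.]
hi [277, 249, 8, 7, 47] [280.2 252. ] [469.3 101.8  63.3] z95 68.4 [161. 155. 155.]
hi [190, 251, 22, 29, 408] [198.6 265.6] [429.  303.2  60.6] z95 65.5 [47. 43. 37.]
hi [314, 255, 7, 7, 40] [316.9 257.8] [457.4  10.5  45.2] z95 49.0 [163. 157. 158.]
hi [282, 274, 8, 8, 46] [285.2 277.3] [408.4  87.4  63.7] z95 68.2 [ 74.  94. 146.]
lo [222, 150, 19, 8, 38] [232.8 154.2] [718.6 235.3  19
[... 1705 characters left out ...]
] [510.  184.3  56.8] z95 66.7 [ 94.  89. 125.]
S-hi [453, 222, 25, 34, 658] [464.8 238.7] [443.1 312.1  60.5] z95 64.9 [89. 69. 43.]
S-hi [361, 241, 9, 16, 122] [365.  248.5] [603.6 159.6  61. ] z95 72.6 [151. 142. 136.]
S-hi [402, 260, 12, 18, 130] [407.7 268.1] [584.7 256.8  62. ] z95 73.0 [150. 141. 136.]
S-hi [200, 274, 55, 26, 444] [224.  288.5] [850.5 -25.2  53.7] z95 62.4 [112. 100.  95.]
S-hi [224, 297, 9, 3, 22] [228.1 298.1] [868.3   6.9  37. ] z95 39.1 [229. 230. 234.]
strip ((243.1351318359375, 205.31082153320312), (17.09749412536621, 61.649620056152344), 80.53767395019531)
strip ((361.5192565917969, 217.09617614746094), (17.25821876525879, 61.38434982299805), 78.69007110595703)
```

View pics/c1.png

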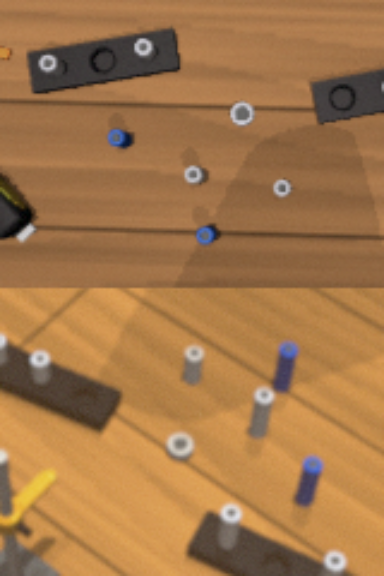

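The crop confirms plain silver standoffs at (469,102) for the long one (top at 64 mm) and (457,10.5) for the short one (top at about 45 mm). The blue ones are decoys. I'll move above them for a close look with the wrist camera.

```bash
cat >> h.py <<'E'
def rel(*ts):
    "rows (turn rad, shift m) from the current pose to (x,y,z,yaw) targets, tool down"
    s=sensors.sense(); R0=R.from_euler('xyz',s["tcp_rot"]); print("at",s["eef_pos"].round(1),s["tcp_rot"].round(3),"t",s["clock"],"F",s["contact_force"].round(1),"op",round(s["opening"]*85.4,1),"g",s["grasp_force"],"q6",round(s["qpos"][5],2))
    for x,y,z,yaw in ts:
        rt=R.from_euler('xyz',[np.pi,0,yaw])
        print([round(float(a),4) for a in (*(R0.inv()*rt).as_rotvec(),*R0.inv().apply(np.array([x,y,z])-s["eef_pos"])/1000)])
E
python3 -c "
from h import *
rel((480,80,350,1.75),(490,80,350,1.7))"
```

```text
at [ 183.9 -596.9  230.6] [-3.14  -0.     0.299] t 0.1 F [0.9 0.1 0.3] op 85.1 g 0.0 q6 -0.0
[-0.001, -0.0009, -1.4512, 0.4823, -0.5599, -0.1187]
[-0.001, -0.0009, -1.4012, 0.4918, -0.5569, -0.1187]
```

Careful with the scale: turns go in shares of 180 degrees. That gives: -1.45 rad / 3.1416 = -0.4615.

>>> move_arm --pt "0 0 -0.0573 0.03 -0.035 -0.04 0.08" --pt "0 0 -0.4615 0.482 -0.56 -0.119 0.05" --pt "0 0 -0.4615 0.482 -0.56 -0.119 0.04" --pt "0 0 -0.4615 0.482 -0.56 -0.119 0.04" --pt "0 0 -0.4615 0.482 -0.56 -0.119 0.04" --pt "0 0 -0.4615 0.482 -0.56 -0.119 0.04" --pt "0 0 -0.4615 0.482 -0.56 -0.119 0.04" --pt "0 0 -0.4615 0.482 -0.56 -0.119 0.04"

```text
clock: 1.1
eef_pos: [376.7, -154.8, 321.1]
tcp_rot: [3.141, 0.0, 1.754]
contact_force: [1.5, -0.6, 0.5]
opening: 0.469
grasp_force: 0.0
```

```bash
python3 -c "
from h import *
rel((480,80,350,1.75))"
```

```text
at [ 376.7 -154.8  321.1] [3.141 0.    1.754] t 1.1 F [ 1.5 -0.6  0.5] op 40.1 g 0.0 q6 -0.58
[0.0005, 0.0003, 0.0038, 0.2121, 0.1443, -0.0288]
```

>>> move_arm --pt "0 0 0 0.212 0.144 -0.029 0.04" --pt "0 0 0 0.212 0.144 -0.029 0.04" --pt "0 0 0 0.212 0.144 -0.029 0.04" --pt "0 0 0 0.212 0.144 -0.029 0.04" --pt "0 0 0 0.212 0.144 -0.029 0.04" --pt "0 0 0 0.212 0.144 -0.029 0.04" --pt "0 0 0 0.212 0.144 -0.029 0.04"

```text
clock: 1.98
eef_pos: [480.0, 76.3, 349.6]
tcp_rot: [-3.141, 0.0, 1.748]
contact_force: [-0.6, -0.5, 0.9]
opening: 0.468
grasp_force: 0.0
```

Run:
```python
from h import *
rel()
im,d,P,K,T=cloud("wrist"); save("pics/w1.png",im,s=1.25); np.savez("w1",im=im,d=d,P=P,K=K,T=T); print(K[0,0],T.round(2).tolist())
```

```text
at [480.   76.3 349.6] [-3.141  0.     1.748] t 1.975 F [-0.6 -0.5  0.9] op 39.9 g 0.0 q6 -0.02
281.8641716511444 [[0.98, 0.17, 0.04, 466.4], [0.18, -0.95, -0.26, 142.11], [-0.0, 0.26, -0.97, 491.26], [0.0, 0.0, 0.0, 1.0]]
```

View pics/w1.png

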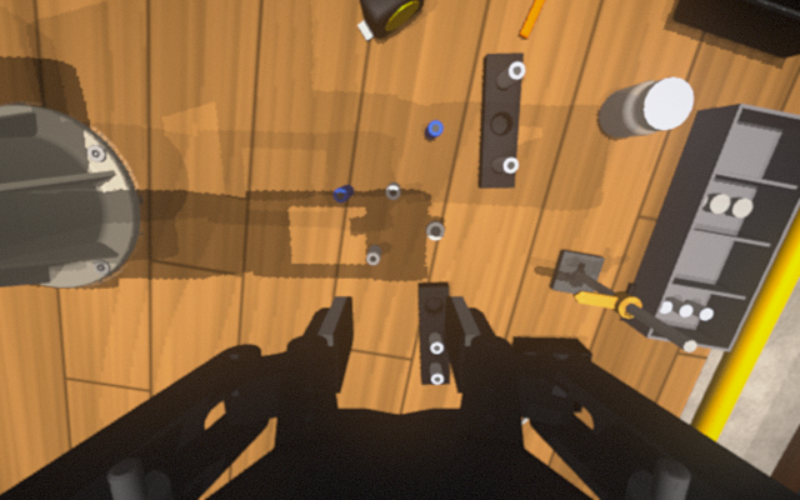

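The wrist view shows the long strip with its hole at (500,123), the loose long one at (393,191), the short one at (373,258), the short strip's hole at (433,304) and the pointer tip at (577,298), all in 1.25× pixels. Next I'll measure them, fitting the ring outlines at their known heights.

```bash
cat >> h.py <<'E'
def blob(im,K,T,u,v,zt,rad,kind="bright",w=10):
    "centroid of bright/dark blob near u,v by Otsu on an enlarged patch -> world at plane zt"
    u,v=int(round(u)),int(round(v))
    g=cv2.resize(im[v-w:v+w+1,u-w:u+w+1].astype(np.uint8),None,fx=8,fy=8,interpolation=cv2.INTER_CUBIC)
    hsv=cv2.cvtColor(g,cv2.COLOR_RGB2HSV).astype(int)
    s=np.clip(hsv[...,2]-1.2*hsv[...,1],0,255).astype(np.uint8) if kind=="bright" else 255-cv2.cvtColor(g,cv2.COLOR_RGB2GRAY)
    _,m=cv2.threshold(s,0,255,cv2.THRESH_OTSU)
    cs,_=cv2.findContours(m,cv2.RETR_EXTERNAL,2)
    c0=(w+.5)*8; c=min(cs,key=lambda c:np.hypot(*(np.array(cv2.minEnclosingCircle(c)[0])-c0)) if cv2.contourArea(c)>150 else 1e9)
    (x,y),r=cv2.minEnclosingCircle(c); e=cv2.fitEllipse(c)
    uu=u-w+(e[0][0]+.5)/8-.5; vv=v-w+(e[0][1]+.5)/8-.5
    p=ray(K,T,uu,vv,zt); depth=(T[:3,:3].T@(p-T[:3,3]))[2]
    print(kind,(round(uu,1),round(vv,1)),p.round(1),"diam mm",(np.array(e[1])/8/K[0,0]*depth).round(1)); return p
E
python3 - <<'E'
from h import *
from scipy.ndimage import median_filter
for f,pts in(("w1",dict(long=(393,191,64),short=(373,257,44),L1=(517,70,70),L2=(511,165,70),S1=(437,348,50),S2=(438,379,50),nut=(435,231,12))),
             ("top",dict(long=(351,315,64),short=(397,323,44),L1=(275,258,70),L2=(325,250,70),S1=(454,270,50),S2=(478,265,50),nut=(376,284,12)))):
    t=np.load(f+".npz");im,P,K,T=[t[k] for k in("im","P","K","T")]
    print(f)
    for k,(u,v,z) in pts.items():
        print(k,end=" "); blob(im,K,T,u/1.25,v/1.25,z,9,w=8)
        q=P[int(v/1.25)-7:int(v/1.25)+8,int(u/1.25)-7:int(u/1.25)+8].reshape(-1,3);q=q[abs(q[:,2]-z)<6]
        print("   cloud",((np.nanmax(q,0)+np.nanmin(q,0))/2).round(1),np.nanmean(q,0).round(1),len(q))
    # pointer: yellow
    hsv=cv2.cvtColor(im,cv2.COLOR_RGB2HSV)
    m=cv2.inRange(hsv,(18,120,90),(32,255,255))>0
    m&=(abs(P[...,2]-140)<50)&(abs(P[...,1]-30)<60)&(abs(P[...,0]-730)<90)
    v,u=np.where(m);q=P[m];i=np.argsort(q[:,0])[:6];print("tip",q[i].round(1).tolist(),u[i]*1.25,v[i]*1.25,"med",np.median(q,0),len(q))
E
```

```text
w1
long bright (314.1, 149.9) [464.6 107.9  64. ] diam mm [ 7.6 15.4]
   cloud [464.8 102.1  62.9] [465.  102.1  63.2] 109
short bright (298.0, 206.4) [454.3  11.2  44. ] diam mm [17.6 17.8]
   cloud [454.1  10.2  41.9] [454.1  10.8  43.1] 92
L1 bright (413.1, 56.0) [575.  255.7  70. ] diam mm [18.2 20.4]
   cloud [575.  255.3  67.9] [574.5 255.2  68.8] 158
L2 bright (408.2, 131.8) [594.2 158.   70. ] diam mm [18.2 19.8]
   cloud [594.1 157.5  67.7] [593.6 157.5  68.9] 128
S1 bright (349.1, 277.9) [562.8 -99.4  50. ] diam mm [18.1 19.6]
   cloud [ 562.1 -100.1   48. ] [562.1 -99.5  49. ] 84
S2 bright (349.5, 302.7) [ 573.6 -148.    50. ] diam mm [17.3 19.7]
   cloud [ 573.3 -149.3   47.7] [ 572.8 -147.9   48.9] 81
nut bright (347.9, 184.9) [532.2  55.2  12. ] diam mm [24.  26.3]
   cloud [532.3  55.6  10.5] [531.8  55.6  11.4] 169
tip [[685.6, 29.9, 121.7], [686.8, 32.7, 120.5], [687.0, 31.4, 121.0], [687.8, 29.8, 120.4], [687.9, 28.6, 121.1], [688.3, 27.1, 121.2]] [573.75 575.   575.   575.   575.   575.  ] [296.25 293.75 295.   296.25 297.5  298.75] med [725.10099162  31.73860803 1
[... 431 characters left out ...]
18.7 19.5]
   cloud [598.6 158.3  70.1] [598.4 157.9  70.4] 39
S1 bright (362.5, 215.6) [ 566.2 -100.5   50. ] diam mm [18.5 19.4]
   cloud [566.6 -99.3  50.3] [566.1 -99.3  51.1] 41
S2 bright (382.0, 211.7) [ 577.2 -149.3   50. ] diam mm [18.5 19.2]
   cloud [ 576.8 -149.3   50.1] [ 577.1 -148.8   50.1] 40
nut bright (300.4, 226.9) [535.9  55.4  12. ] diam mm [25.7 26.3]
   cloud [535.8  55.4  11.7] [535.9  55.7  12.1] 76
tip [[690.0, 30.9, 121.7], [692.3, 33.4, 122.4], [692.4, 28.6, 122.2], [692.6, 31.0, 121.2], [694.1, 35.8, 125.1], [694.3, 26.2, 125.4]] [388.75 387.5  390.   388.75 386.25 391.25] [200.   198.75 198.75 198.75 197.5  197.5 ] med [724.587967    31.14022244 123.93017811] 160
```

Both views agree on the relative positions and differ by a constant offset of about 4 mm in x. I'll grasp the long standoff at the mean position and calibrate from there.

```bash
python3 -c "
from h import *
rel((466.7,102,95,1.765),(466.7,102,28,1.765))"
```

```text
at [480.1  76.1 349.6] [-3.141  0.     1.747] t 2.025 F [ 0.4 -0.3  0.1] op 39.7 g 0.0 q6 -0.02
[-0.0006, 0.0003, -0.0178, 0.0279, -0.0085, 0.2546]
[-0.0006, 0.0003, -0.0178, 0.0279, -0.0084, 0.3216]
```

In the tool's units: -0.018 rad / 3.1416 = -0.0057.

>>> move_arm --pt "0 0 -0.0057 0.028 -0.0085 0.06 0.045" --pt "0 0 -0.0057 0.028 -0.0085 0.25 0.045" --pt "0 0 -0.0057 0.028 -0.0085 0.25 0.045" --pt "0 0 -0.0057 0.028 -0.0085 0.25 0.045" --pt "0 0 -0.0057 0.028 -0.0085 0.25 0.045" --pt "0 0 -0.0057 0.028 -0.0085 0.25 0.045"

```text
clock: 2.78
eef_pos: [468.1, 103.0, 101.1]
tcp_rot: [3.141, 0.0, 1.766]
contact_force: [0.5, -0.2, 0.7]
opening: 0.532
grasp_force: 0.0
```

Run:
```python
from h import *
rel((466.7,102,28,1.765))
im,d,P,K,T=cloud("wrist"); save("pics/w2.png",im,s=1.25); np.savez("w2",im=im,d=d,P=P,K=K,T=T)
```

```text
at [468.1 103.  101.1] [3.141 0.    1.766] t 2.775 F [ 0.5 -0.2  0.7] op 45.4 g 0.0 q6 0.02
[0.0007, 0.0, 0.0007, -0.0007, -0.0016, 0.0731]
```

View pics/w2.png

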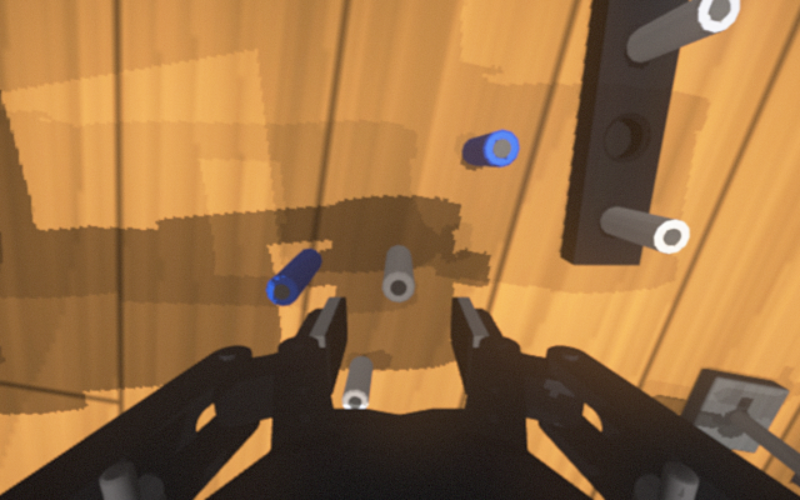

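The long standoff's top, at (398,287), sits midway between the fingers (345 and 455), and blue (283,290) is clear. I'll descend and grip.

>>> move_arm --pt "0 0 0 0 -0.001 0.04 0.045" --pt "0 0 0 0 -0.001 0.072 0.045" --pt "0 0 0 0 -0.001 0.072 0.045" --pt "0 0 0 0 -0.001 0.072 0.014" --pt "0 0 0 0 -0.001 0.072 0.014" --pt "0 0 0 0 -0.001 0.072 0.014" --pt "0 0 0 0 -0.001 0.072 0.014" --pt "0 0 0 0 -0.001 0.072 0.014" --grip_force 50

```text
clock: 3.82
eef_pos: [468.1, 103.6, 30.0]
tcp_rot: [3.138, -0.0, 1.767]
contact_force: [-1.3, -0.4, 9.7]
opening: 0.195
grasp_force: 48.5
```

Run:
```python
from h import *
rel((466.7,102,100,1.765))
im,d,P,K,T=cloud("wrist");np.savez("w3",im=im,d=d,P=P,K=K,T=T)
q=P[abs(P[...,2]-64)<3];q=q[np.hypot(q[:,0]-466,q[:,1]-102)<20];print(len(q),q.mean(0),(q.max(0)+q.min(0))/2,np.ptp(q,0))
```

```text
at [468.1 103.6  30. ] [ 3.138 -0.     1.767] t 3.825 F [-1.3 -0.4  9.7] op 16.7 g 48.50505176349543 q6 0.02
[0.0039, -0.0, 0.0019, -0.0013, -0.0014, -0.07]
1809 [465.49526767 105.31480382  63.91842576] [463.56832929 104.98551169  64.0035746 ] [29.19889934 26.52264321  5.98505726]
```

>>> move_arm --pt "0 0 0 0 0 -0.03 0.014" --pt "0 0 0 0 0 -0.085 0.014" --pt "0 0 0 0 0 -0.085 0.014" --pt "0 0 0 0.08 0.1 -0.085 0.014" --pt "0 0 0 0.08 0.1 -0.085 0.014" --pt "0 0 0 0.08 0.1 -0.085 0.014" --pt "0 0 0 0.08 0.1 -0.085 0.014" --pt "0 0 0 0.08 0.1 -0.085 0.014"

```text
clock: 4.88
eef_pos: [547.6, 200.2, 112.7]
tcp_rot: [-3.14, 0.0, 1.766]
contact_force: [0.6, -0.3, -1.2]
opening: 0.194
grasp_force: 49.0
```

Run:
```python
from h import *
rel((586.6,206.8,80,1.765))
im,d,P,K,T=cloud("wrist"); save("pics/w4.png",im,s=1.25); np.savez("w4",im=im,d=d,P=P,K=K,T=T)
s=sensors.sense()["eef_pos"]
ti=np.linalg.inv(T)
for n,p in dict(L1=(577,255.7,70),L2=(596,158,70),hole=(586.6,206.8,20),held=(s[0],s[1],s[2]+34)).items():
    c=ti[:3,:3]@np.array(p)+ti[:3,3]; print(n,((K@c)[:2]/c[2]*1.25).round())
```

```text
at [547.6 200.2 112.7] [-3.14   0.     1.766] t 4.875 F [ 0.6 -0.3 -1.2] op 16.6 g 49.0066568122711 q6 0.15
[-0.0014, 0.0003, 0.0012, -0.0011, 0.0395, 0.0326]
L1 [479. 196.]
L2 [468. 365.]
hole [459. 261.]
held [405. 361.]
```

View pics/w4.png

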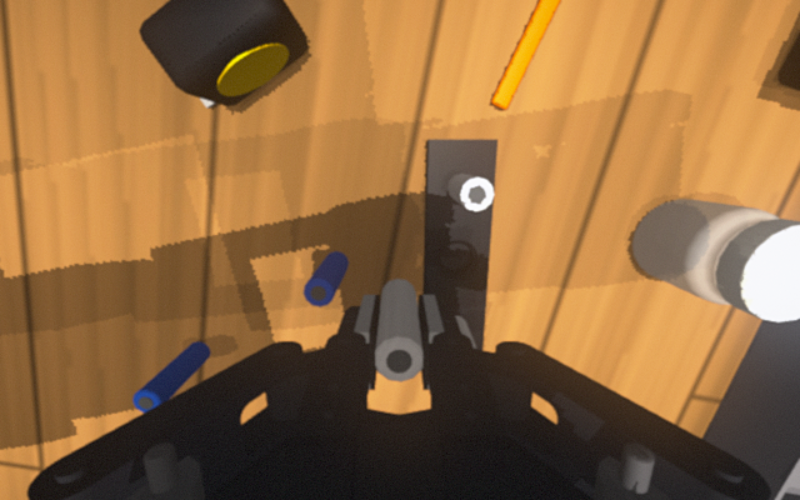

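The held standoff's top is at (399,358) and the neighbour L1 at (477,193). The hole, at about (460,258), is just visible. I'll compute the offset of the held piece and L1.

Run:
```python
from h import *
t=np.load("w4.npz");im,P,K,T=[t[k] for k in("im","P","K","T")]
blob(im,K,T,477/1.25,193/1.25,70,9,w=16)
q=P[250:310,290:350].reshape(-1,3);zt=112.7+34;q=q[abs(q[:,2]-zt)<5];q=q[np.hypot(q[:,0]-545,q[:,1]-200)<14];print(len(q),q.mean(0).round(1),((q.max(0)+q.min(0))/2).round(1),np.ptp(q,0).round(1))
blob(im,K,T,399/1.25,358/1.25,zt,9,"dark",w=10)
```

```text
bright (381.3, 154.8) [575.5 256.5  70. ] diam mm [17.4 18.1]
1696 [545.4 200.7 146.3] [545.1 200.2 146.7] [24.1 23.6 10. ]
dark (318.9, 288.6) [545.8 199.7 146.7] diam mm [8.  8.7]
```

```bash
python3 -c "
from h import *
rel((587.6,207.2,75,1.765))"
```

```text
at [547.8 200.2 112.8] [-3.141  0.     1.766] t 4.925 F [-0.2  1.4 -0.1] op 16.8 g 49.006207888014615 q6 0.15
[-0.001, 0.0002, 0.001, -0.0008, 0.0404, 0.0377]
```

>>> move_arm --pt "0 0 0 -0.0008 0.0404 0 0.014" --pt "0 0 0 -0.0008 0.0404 0.02 0.014" --pt "0 0 0 -0.0008 0.0404 0.0517 0.014" --pt "0 0 0 -0.0008 0.0404 0.0517 0.014" --pt "0 0 0 -0.0008 0.0404 0.0517 0.014"

```text
clock: 5.55
eef_pos: [588.3, 208.0, 61.7]
tcp_rot: [-3.141, 0.0, 1.766]
contact_force: [-0.1, 0.1, 0.1]
opening: 0.195
grasp_force: 49.1
```

Run:
```python
from h import *
rel((587.6,207.2,36,1.765))
im,d,P,K,T=cloud("wrist"); np.savez("w5",im=im,d=d,P=P,K=K,T=T)
s,ds,Ps,Ks,Ts=cloud("scene"); np.savez("s5",im=s,P=Ps,K=Ks,T=Ts)
a=cv2.resize(im[120:330,200:440],(480,420));b=cv2.resize(s[215:320,330:450],(480,420))
save("pics/w5.png",np.vstack([a,b])[:, :],s=.7)
```

```text
at [588.3 208.   61.7] [-3.141  0.     1.766] t 5.55 F [-0.1  0.1  0.1] op 16.6 g 49.12947570788674 q6 0.14
[-0.0002, 0.0, 0.0015, -0.0006, -0.0009, 0.0257]
```

View pics/w5.png

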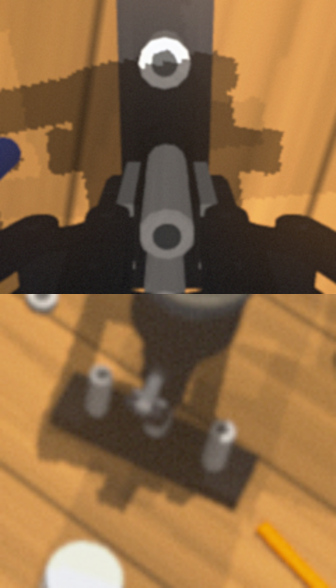

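The wrist view (top half) shows the held standoff centred across the strip, in line with L1. In the scene view it's midway between the neighbours. I'll insert it gently while watching the force.

>>> move_arm --pt "0 0 0 -0.0005 -0.0005 0.006 0.014" --pt "0 0 0 -0.0005 -0.0005 0.011 0.014" --pt "0 0 0 -0.0005 -0.0005 0.015 0.014" --pt "0 0 0 -0.0005 -0.0005 0.015 0.014"

```text
clock: 6.15
eef_pos: [587.9, 207.6, 45.7]
tcp_rot: [-3.141, 0.0, 1.767]
contact_force: [-0.2, 0.7, 0.0]
opening: 0.195
grasp_force: 49.1
```

>>> move_arm --pt "0 0 0 0 0 0.004 0.014" --pt "0 0 0 0 0 0.008 0.014" --pt "0 0 0 0 0 0.0095 0.014" --pt "0 0 0 0 0 0.0095 0.014"

```text
clock: 6.65
eef_pos: [588.1, 207.7, 36.5]
tcp_rot: [-3.141, 0.0, 1.767]
contact_force: [-0.5, 0.4, -1.0]
opening: 0.196
grasp_force: 49.1
```

>>> move_arm --pt "0 0 0 0 0 0.001 0.014" --pt "0 0 0 0 0 0.002 0.014" --pt "0 0 0 0 0 0.002 0.014"

```text
clock: 7.02
eef_pos: [588.5, 207.8, 36.0]
tcp_rot: [3.141, -0.0, 1.767]
contact_force: [-4.6, -0.8, 13.5]
opening: 0.196
grasp_force: 50.7
```

```bash
python3 -c "
from h import *
rel((588,207.7,150,1.767),(457.5,11,110,1.79),(457.5,11,70,1.79))"
```

```text
at [588.5 207.8  36. ] [ 3.141 -0.     1.767] t 7.025 F [-4.6 -0.8 13.5] op 16.8 g 50.6951337272767 q6 0.14
[0.0006, -0.0001, -0.0002, -0.0, -0.0004, -0.114]
[0.0006, -0.0001, -0.0232, -0.1676, -0.1668, -0.0741]
[0.0006, -0.0001, -0.0232, -0.1676, -0.1668, -0.0341]
```

>>> move_arm --pt "0 0 0 0 0 0 0.045" --pt "0 0 0 0 0 0 0.045" --pt "0 0 0 0 0 0 0.045" --pt "0 0 0 0 0 -0.05 0.045" --pt "0 0 0 0 0 -0.11 0.045" --pt "0 0 0 0 0 -0.11 0.045"

```text
clock: 7.78
eef_pos: [591.4, 208.8, 149.6]
tcp_rot: [3.133, -0.001, 1.767]
contact_force: [0.6, 0.5, -0.4]
opening: 0.529
grasp_force: 0.0
```

Run:
```python
from h import *
rel((457.5,11,120,1.79))
im,d,P,K,T=cloud("wrist"); np.savez("w6",im=im,d=d,P=P,K=K,T=T)
t,dt,Pt,Kt,Tt=cloud("top"); np.savez("t6",im=t,P=Pt,K=Kt,T=Tt)
for PP in(P,Pt):
  q=PP[abs(PP[...,2]-70)<6]; q=q[np.hypot(q[:,0]-587,q[:,1]-207)<25]; print(len(q), len(q) and (np.median(q,0),((q.max(0)+q.min(0))/2)))
s,ds,Ps,Ks,Ts=cloud("scene")
q=Ps[abs(Ps[...,2]-60)<20]; q=q[np.hypot(q[:,0]-590,q[:,1]-209)<25]; print(len(q), np.nanpercentile(q[:,2],[50,90,97]),np.median(q,0))
```

```text
at [591.4 208.8 149.6] [ 3.133e+00 -1.000e-03  1.767e+00] t 7.775 F [ 0.6  0.5 -0.4] op 45.1 g 0.0 q6 0.14
[0.0087, -0.0011, -0.0232, -0.168, -0.1701, 0.028]
363 (array([586.04725409, 207.4440258 ,  69.19378598]), array([586.1508466 , 206.46847639,  67.69580182]))
0 0
108 [66.78688595 72.08659745 73.33748459] [594.4742229  207.54168242  66.78688595]
```

The long one is home, with its top at about 70 mm. Now the short one.

In the tool's units: -0.023 rad / 3.1416 = -0.0073.

>>> move_arm --pt "0 0 -0.0073 -0.168 -0.17 0.01 0.045" --pt "0 0 -0.0073 -0.168 -0.17 0.01 0.045" --pt "0 0 -0.0073 -0.168 -0.17 0.02 0.045" --pt "0 0 -0.0073 -0.168 -0.17 0.06 0.045" --pt "0 0 -0.0073 -0.168 -0.17 0.06 0.045" --pt "0 0 -0.0073 -0.168 -0.17 0.06 0.045" --pt "0 0 -0.0073 -0.168 -0.17 0.06 0.045"

```text
clock: 8.8
eef_pos: [455.5, 10.5, 85.0]
tcp_rot: [3.14, 0.0, 1.79]
contact_force: [-0.8, 0.1, 0.6]
opening: 0.531
grasp_force: 0.0
```

Run:
```python
from h import *
rel((457.5,11,20,1.79))
im,d,P,K,T=cloud("wrist"); np.savez("w7",im=im,d=d,P=P,K=K,T=T)
q=P[abs(P[...,2]-44)<5]; q=q[np.hypot(q[:,0]-457,q[:,1]-11)<25]; print(len(q), np.median(q,0),((q.max(0)+q.min(0))/2),np.ptp(q,0))
```

```text
at [455.5  10.5  85. ] [3.14 0.   1.79] t 8.8 F [-0.8  0.1  0.6] op 45.3 g 0.0 q6 -0.2
[0.0012, 0.0001, 0.0004, 0.0, 0.002, 0.065]
505 [454.03409213  11.37334009  43.17543217] [454.25429741  10.64428939  42.18717099] [17.33319785 17.54629536  6.37353629]
```

>>> move_arm --pt "0 0 0 0 0.0015 0.04 0.045" --pt "0 0 0 0 0.0015 0.064 0.045" --pt "0 0 0 0 0.0015 0.064 0.045" --pt "0 0 0 0 0.0015 0.064 0.014" --pt "0 0 0 0 0.0015 0.064 0.014" --pt "0 0 0 0 0.0015 0.064 0.014" --pt "0 0 0 0 0.0015 0.064 0.014" --pt "0 0 0 0 0.0015 0.064 0.014"

```text
clock: 9.85
eef_pos: [456.8, 10.3, 21.9]
tcp_rot: [3.139, 0.0, 1.79]
contact_force: [-0.9, 1.2, 8.9]
opening: 0.188
grasp_force: 49.1
```

Run:
```python
from h import *
rel((457.5,11,100,1.79),(555.1,-51.2,100,1.79),(555.1,-51.2,55,1.79))
```

```text
at [456.8  10.3  21.9] [3.139 0.    1.79 ] t 9.85 F [-0.9  1.2  8.9] op 16.0 g 49.11674737930298 q6 -0.2
[0.0025, 0.0003, -0.0004, 0.0005, 0.0011, -0.0781]
[0.0025, 0.0003, -0.0004, -0.0814, 0.0828, -0.0779]
[0.0025, 0.0003, -0.0004, -0.0814, 0.0827, -0.0329]
```

>>> move_arm --pt "0 0 0 0 0 -0.04 0.014" --pt "0 0 0 0 0 -0.06 0.014" --pt "0 0 0 -0.0814 0.0828 -0.06 0.014" --pt "0 0 0 -0.0814 0.0828 -0.06 0.014" --pt "0 0 0 -0.0814 0.0828 -0.06 0.014" --pt "0 0 0 -0.0814 0.0828 -0.032 0.014" --pt "0 0 0 -0.0814 0.0828 -0.032 0.014" --pt "0 0 0 -0.0814 0.0828 -0.032 0.014"

```text
clock: 10.85
eef_pos: [553.9, -51.1, 53.3]
tcp_rot: [-3.142, -0.0, 1.79]
contact_force: [0.6, 0.8, -0.5]
opening: 0.19
grasp_force: 49.1
```

Run:
```python
from h import *
rel((555.1,-51.2,40,1.79))
im,d,P,K,T=cloud("wrist"); np.savez("w8",im=im,d=d,P=P,K=K,T=T)
s,ds,Ps,Ks,Ts=cloud("scene"); np.savez("s8",im=s,P=Ps,K=Ks,T=Ts)
a=cv2.resize(im[120:330,200:440],(480,420));b=cv2.resize(s[140:245,245:365],(480,420))
save("pics/w8.png",np.hstack([a,b]),s=.8)
```

```text
at [553.9 -51.1  53.3] [-3.142 -0.     1.79 ] t 10.85 F [ 0.6  0.8 -0.5] op 16.2 g 49.05753725906834 q6 -0.31
[-0.0001, -0.0, 0.0001, -0.0004, 0.0011, 0.0133]
```

View pics/w8.png

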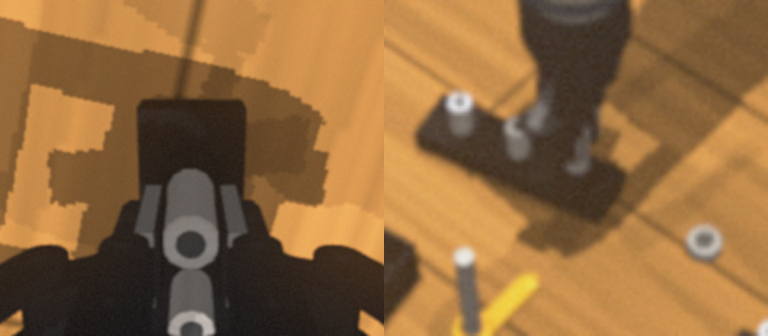

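The strip's centre line is at 191 and the held standoff at 190, so they're aligned. I'll insert it.

>>> move_arm --pt "0 0 0 0 0.001 0.007 0.014" --pt "0 0 0 0 0.001 0.012 0.014" --pt "0 0 0 0 0.001 0.016 0.014" --pt "0 0 0 0 0.001 0.016 0.014"

```text
clock: 11.45
eef_pos: [554.8, -51.1, 36.2]
tcp_rot: [-3.141, -0.0, 1.79]
contact_force: [-0.6, -0.8, 0.5]
opening: 0.186
grasp_force: 49.1
```

>>> move_arm --pt "0 0 0 0 0 0.004 0.014" --pt "0 0 0 0 0 0.008 0.014" --pt "0 0 0 0 0 0.009 0.014" --pt "0 0 0 0 0 0.0095 0.014" --pt "0 0 0 0 0 0.0095 0.014"

```text
clock: 12.08
eef_pos: [555.2, -51.1, 27.9]
tcp_rot: [3.141, 0.0, 1.79]
contact_force: [-2.9, 0.3, 10.8]
opening: 0.189
grasp_force: 50.4
```

>>> move_arm --pt "0 0 0 0 0 0 0.045" --pt "0 0 0 0 0 0 0.045" --pt "0 0 0 0 0 0 0.045" --pt "0 0 0 0 0 -0.05 0.045" --pt "0 0 0 0 0 -0.11 0.045" --pt "0 0 0 0 0 -0.17 0.045" --pt "0 0 0 0 0 -0.17 0.045"

```text
clock: 12.95
eef_pos: [558.2, -51.4, 202.1]
tcp_rot: [3.133, 0.003, 1.79]
contact_force: [0.5, -0.1, -0.6]
opening: 0.528
grasp_force: 0.0
```

Run:
```python
from h import *
im,d,P,K,T=cloud("wrist"); np.savez("w9",im=im,d=d,P=P,K=K,T=T)
q=P[abs(P[...,2]-50)<5]; q=q[np.hypot(q[:,0]-554,q[:,1]+51)<15]; print("short",len(q), np.median(q,0))
t=np.load("top.npz");im,P,K,T=[t[k] for k in("im","P","K","T")]
box=(slice(222,302),slice(425,475))
Z=P[box][...,2];C=im[box].astype(int)
m=(C.max(-1)<70)&(Z>8)
l=max(cv2.findContours(m.astype(np.uint8),0,1)[0],key=len)
v,u=np.where(m); pts=np.array([ray(K,T,b+425,a+222,18) for a,b in zip(v,u)])
rect=cv2.minAreaRect(pts[:,:2].astype(np.float32));print("handle",rect,cv2.boxPoints(rect).round(1).tolist())
c=pts[:,:2].mean(0);w,V=np.linalg.eigh(np.cov(pts[:,:2].T));print(c,V[:,1],len(pts))
# ring: low saturation pixels
h=cv2.cvtColor(im,cv2.COLOR_RGB2HSV)[box]
r=(h[...,1]<70)&(h[...,2]>75); r[45:]=0
cc=max(cv2.findContours(r.astype(np.uint8),0,1)[0],key=cv2.contourArea)
e=cv2.fitEllipse(cc);print("ring",e,ray(K,T,e[0][0]+425,e[0][1]+222,14),"diam",np.array(e[1])/K[0,0]*1290)
rel((487,-322,250,1.2))
```

```text
short 219 [552.56942544 -50.79157939  49.11323323]
handle ((447.347900390625, -308.99224853515625), (31.796127319335938, 147.27606201171875), 82.33659362792969) [[372.20001220703125, -314.8999938964844], [518.2000122070312, -334.6000061035156], [522.4000244140625, -303.1000061035156], [376.5, -283.3999938964844]]
[ 425.25159358 -305.39999818] [-0.96508095  0.26195182] 279
ring ((27.533958435058594, 20.408079147338867), (23.92148208618164, 27.159151077270508), 11.414461135864258) [ 506.96662544 -334.50252792   14.        ] diam [61.39284899 69.70210519]
at [556.5 -51.2 199.3] [3.137e+00 1.000e-03 1.790e+00] t 13.0 F [-0.   0.3 -0.1] op 45.1 g 0.0 q6 -0.31
[0.0047, 0.0001, 0.5899, -0.2493, -0.1264, -0.0509]
```

```bash
python3 -c "
from h import *
rel((425,-312,220,-0.265))"
```

```text
at [556.5 -51.2 199.3] [3.137e+00 1.000e-03 1.790e+00] t 13.0 F [-0.   0.3 -0.1] op 45.1 g 0.0 q6 -0.31
[0.0042, -0.0036, 2.0549, -0.226, -0.1849, -0.0212]
```

In the tool's units: 2.055 rad / 3.1416 = 0.6541.

>>> move_arm --pt "0 0 0.6541 -0.226 -0.185 -0.021 0.05" --pt "0 0 0.6541 -0.226 -0.185 -0.021 0.05" --pt "0 0 0.6541 -0.226 -0.185 -0.021 0.05" --pt "0 0 0.6541 -0.226 -0.185 -0.021 0.05" --pt "0 0 0.6541 -0.226 -0.185 -0.021 0.05" --pt "0 0 0.6541 -0.226 -0.185 -0.021 0.05" --pt "0 0 0.6541 -0.226 -0.185 -0.021 0.05" --pt "0 0 0.6541 -0.226 -0.185 -0.021 0.05"

```text
clock: 14.0
eef_pos: [422.5, -311.4, 216.0]
tcp_rot: [-3.139, 0.002, 0.283]
contact_force: [-0.3, -0.4, 0.8]
opening: 0.588
grasp_force: 0.0
```

```bash
python3 -c "
from h import *
rel((425,-312,220,-0.265))"
```

```text
at [ 422.5 -311.4  216. ] [-3.139e+00  2.000e-03  2.830e-01] t 14.0 F [-0.3 -0.4  0.8] op 50.2 g 0.0 q6 0.65
[-0.0021, 0.0028, 0.548, 0.0022, 0.0012, -0.004]
```

In the tool's units: 0.548 rad / 3.1416 = 0.1744.

>>> move_arm --pt "0 0 0.0573 0.001 0.001 0 0.05" --pt "0 0 0.1146 0.001 0.001 0 0.05" --pt "0 0 0.1744 0.002 0.001 0 0.05" --pt "0 0 0.1744 0.002 0.001 0 0.05" --pt "0 0 0.1744 0.002 0.001 0 0.05"

```text
clock: 14.62
eef_pos: [425.4, -311.9, 217.1]
tcp_rot: [-3.141, 0.002, -0.254]
contact_force: [0.9, -0.1, 0.1]
opening: 0.583
grasp_force: 0.0
```

Run:
```python
from h import *
rel((434.6,-315,60,-.265))
im,d,P,K,T=cloud("wrist"); save("pics/w10.png",im,s=1.25); np.savez("w10",im=im,d=d,P=P,K=K,T=T)
```

```text
at [ 425.4 -311.9  217.1] [-3.141e+00  2.000e-03 -2.540e-01] t 14.625 F [ 0.9 -0.1  0.1] op 49.8 g 0.0 q6 1.19
[-0.0007, 0.0017, 0.011, 0.01, 0.0008, 0.1571]
```

View pics/w10.png

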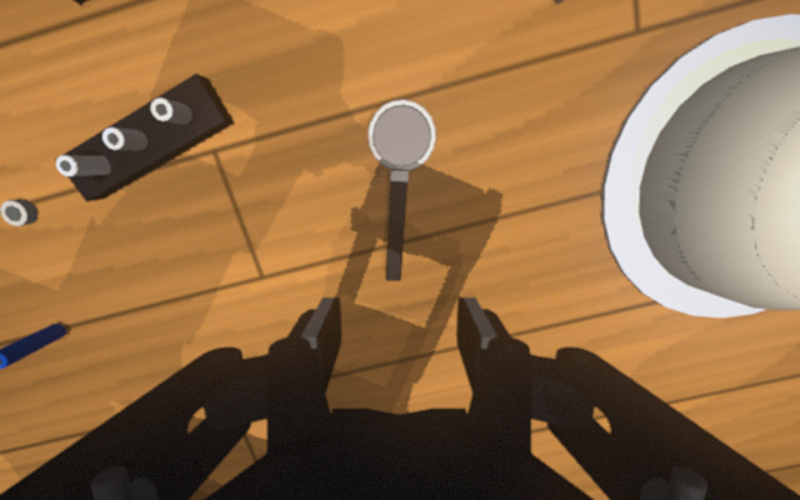

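The loupe is seen clearly: lens (402,135), handle end (394,279). The short strip holds all three standoffs.

Run:
```python
from h import *
t=np.load("w10.npz");im,P,K,T=[t[k] for k in("im","P","K","T")]
h=cv2.cvtColor(im,cv2.COLOR_RGB2HSV)
r=(h[...,1]<75)&(h[...,2]>90); r[:70]=0; r[140:]=0; r[:,:285]=0; r[:,360:]=0
cc=max(cv2.findContours(r.astype(np.uint8),0,1)[0],key=cv2.contourArea)
e=cv2.fitEllipse(cv2.convexHull(cc)); L=ray(K,T,*e[0],14);print("ring",e,L)
m=(h[...,2]<75);m[:140]=0;m[226:]=0;m[:,:305]=0;m[:,330:]=0
v,u=np.where(m);k=P[...,2][m]>9;pts=np.array([ray(K,T,a,b,18) for a,b in zip(u[k],v[k])])[:,:2]
rc=cv2.minAreaRect(pts.astype(np.float32));print("handle",rc)
w,V=np.linalg.eigh(np.cov(pts.T));ax=V[:,1]*np.sign(V[0,1]);print("axis yaw",np.arctan2(ax[1],ax[0]),"c",pts.mean(0))
a=(pts-L[:2])@ax;print("handle range from lens",a.min(),a.max(),"lateral",((pts-L[:2])@[-ax[1],ax[0]]).mean())
d=L[:2]-pts.mean(0);print("yaw lens-handle",np.arctan2(d[1],d[0]))
```

```text
ring ((320.99224853515625, 108.65831756591797), (53.72236633300781, 60.2368278503418), 2.624695301055908) [ 505.85930555 -335.33238833   14.        ]
handle ((419.90130615234375, -306.96832275390625), (15.79433822631836, 97.04986572265625), 71.69998931884766)
axis yaw -0.3101667143695942 c [ 426.01252332 -309.33231946]
handle range from lens -139.06473066088435 -42.04949284419376 lateral 0.38878850337153337
yaw lens-handle -0.3147966380756626
```

```bash
python3 -c "
from h import *
rel((434,-313.5,60,-0.31),(434,-313.5,4,-0.31))"
```

```text
at [ 425.5 -312.   217.4] [-3.141e+00  1.000e-03 -2.550e-01] t 14.675 F [-0.8  0.2 -0. ] op 50.0 g 0.0 q6 1.19
[-0.0004, 0.0012, 0.0552, 0.0088, -0.0007, 0.1574]
[-0.0004, 0.0012, 0.0552, 0.0089, -0.0006, 0.2134]
```

In the tool's units: 0.055 rad / 3.1416 = 0.0175.

>>> move_arm --pt "0 0 0.0175 0.0088 -0.0007 0.05 0.05" --pt "0 0 0.0175 0.0088 -0.0007 0.11 0.05" --pt "0 0 0.0175 0.0088 -0.0007 0.16 0.045" --pt "0 0 0.0175 0.0088 -0.0007 0.185 0.045" --pt "0 0 0.0175 0.0088 -0.0007 0.205 0.04" --pt "0 0 0.0175 0.0088 -0.0007 0.212 0.04" --pt "0 0 0.0175 0.0088 -0.0007 0.212 0.04"

```text
clock: 15.55
eef_pos: [434.4, -313.8, 6.0]
tcp_rot: [-3.141, 0.001, -0.312]
contact_force: [0.7, -0.4, 0.6]
opening: 0.467
grasp_force: 0.0
```

```bash
python3 -c "
from h import *
rel((434,-313.5,3.5,-0.31))
t=cloud('wrist');im,d,P,K,T=t; np.savez('w11',im=im,P=P,K=K,T=T)
h=cv2.cvtColor(im,cv2.COLOR_RGB2HSV)
c=sensors.sense()['eef_pos']
q=P[(abs(P[...,2]-18)<5)]; print(len(q))
f=lambda p:((K@(T[:3,:3].T@(np.array(p)-T[:3,3])))[:2]/(T[:3,:3].T@(np.array(p)-T[:3,3]))[2]).round()
print('tcp px',f(c),'lens px',f((505.5,-336.2,14)))
save('pics/w11.png',im[100:400,150:490],s=1.5)
"
```

```text
at [ 434.4 -313.8    6. ] [-3.141e+00  1.000e-03 -3.120e-01] t 15.55 F [ 0.7 -0.4  0.6] op 39.9 g 0.0 q6 1.25
[-0.0002, 0.0005, -0.0022, -0.0005, -0.0001, 0.0025]
7844
tcp px [319. 248.] lens px [318. 102.]
```

View pics/w11.png

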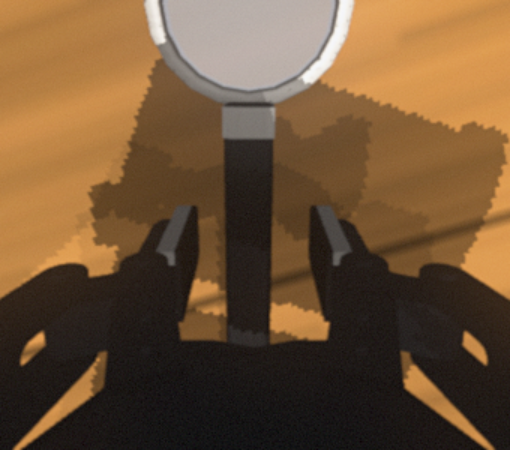

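The handle, centred at x≈249, lies straight and midway between the fingers (190 and 315). I'll lower 3 mm and grip.

>>> move_arm --pt "0 0 0 0 0 0.002 0.04" --pt "0 0 0 0 0 0.003 0.04" --pt "0 0 0 0 0 0.003 0.03" --pt "0 0 0 0 0 0.003 0.01" --pt "0 0 0 0 0 0.003 0.01" --pt "0 0 0 0 0 0.003 0.01" --pt "0 0 0 0 0 0.003 0.01" --pt "0 0 0 0 0 0.003 0.01" --grip_force 80

```text
clock: 16.6
eef_pos: [434.7, -313.9, 3.7]
tcp_rot: [3.141, -0.0, -0.313]
contact_force: [-0.7, 0.9, 6.1]
opening: 0.163
grasp_force: 78.9
```

>>> move_arm --pt "0 0 0 0 0 -0.02 0.01" --pt "0 0 0 0 0 -0.06 0.01" --pt "0 0 0 0 0 -0.12 0.01" --pt "0 0 0 0 0 -0.18 0.01" --pt "0 0 0 0 0 -0.18 0.01" --pt "0 0 0 0 0 -0.18 0.01"

```text
clock: 17.35
eef_pos: [434.1, -313.5, 182.7]
tcp_rot: [-3.141, 0.0, -0.313]
contact_force: [0.5, 0.4, -2.4]
opening: 0.164
grasp_force: 78.3
```

Run:
```python
from h import *
lx=np.array([588,207.5]);
th=0.35; G=lx-75*np.array([np.cos(th),np.sin(th)])
rel((G[0],G[1],180,th))
im,d,P,K,T=cloud("wrist"); np.savez("w12",im=im,d=d,P=P,K=K,T=T)
# ring in depth
tc=sensors.sense();pos=tc["eef_pos"];Rt=R.from_euler('xyz',tc["tcp_rot"]).as_matrix()
B=(P-pos)@Rt   # tool frame, z down
m=(abs(B[...,2])<25)&(B[...,0]>30)&(B[...,0]<125)&(abs(B[...,1])<45)
b=B[m];print("loupe pts tool",len(b),b.min(0),b.max(0));lens=b[b[:,0]>38]
A=np.c_[lens[:,:2],np.ones(len(lens))];print("plane z=ax+by+c",np.linalg.lstsq(A,lens[:,2],rcond=None)[0])
h=cv2.cvtColor(im,cv2.COLOR_RGB2HSV)
mm=m&(h[...,1]<90); cs=max(cv2.findContours(mm.astype(np.uint8),0,1)[0],key=cv2.contourArea); e=cv2.fitEllipse(cv2.convexHull(cs))
p=ray(K,T,*e[0],pos[2]+10.3);print("lens in tool",(p-pos)@Rt,e,"want 75,0")
for f in("w1","top","scene","w6","w9","t6"):
    t=np.load(f+".npz");im,P=t["im"],t["P"]
    hs=cv2.cvtColor(im,cv2.COLOR_RGB2HSV);m=cv2.inRange(hs,(16,110,80),(34,255,255))>0
    m&=(abs(P[...,2]-125)<14)&(abs(P[...,1]-31)<14)&(abs(P[...,0]-700)<22)
    q=P[m];print(f,len(q),len(q) and (np.percentile(q[:,2],[10,25,50,75,90]).round(1),np.percentile(q[:,0],[2,50,98]).round(0)))
```

```text
at [ 434.1 -313.5  182.7] [-3.141  0.    -0.313] t 17.35 F [ 0.5  0.4 -2.4] op 14.0 g 78.30126285552979 q6 1.26
[-0.0002, 0.0004, -0.6632, -0.0732, -0.4969, 0.0028]
loupe pts tool 17788 [ 30.01584398 -31.99257949 -16.87252731] [107.24847878  31.44582306  -2.97965072]
plane z=ax+by+c [ 2.57767660e-02 -2.45546673e-03 -9.05233904e+00]
lens in tool [ 72.30604327  -0.16328129 -10.4502732 ] ((318.18756103515625, 108.06623840332031), (139.0386199951172, 180.90972900390625), 179.27662658691406) want 75,0
w1 247 (array([120.3, 121. , 121.5, 122. , 122.4]), array([687., 705., 721.]))
top 74 (array([119.7, 121.5, 122.8, 124.2, 125.4]), array([692., 707., 721.]))
scene 90 (array([120.6, 122.1, 123.5, 124.5, 125.2]), array([693., 707., 721.]))
w6 0 0
w9 817 (array([120.5, 121.1, 121.6, 122.1, 122.4]), array([687., 704., 721.]))
t6 73 (array([119.5, 121.1, 122.8, 124.4, 125.9]), array([693., 707., 721.]))
```

In the tool's units: -0.663 rad / 3.1416 = -0.211.

>>> move_arm --pt "0 0 -0.0255 -0.009 -0.06 0 0.01" --pt "0 0 -0.0509 -0.018 -0.12 0 0.01" --pt "0 0 -0.0764 -0.027 -0.18 0 0.01" --pt "0 0 -0.105 -0.036 -0.24 0 0.01" --pt "0 0 -0.1305 -0.045 -0.3 0 0.01" --pt "0 0 -0.156 -0.054 -0.36 0 0.01" --pt "0 0 -0.1814 -0.063 -0.42 0 0.01" --pt "0 0 -0.211 -0.073 -0.475 0 0.01"

```text
clock: 18.4
eef_pos: [510.4, 162.4, 181.1]
tcp_rot: [-3.142, 0.003, 0.353]
contact_force: [1.6, -0.2, -1.1]
opening: 0.165
grasp_force: 78.5
```

Run:
```python
from h import *
th=0.35; G=np.array([588,207.5])-73.5*np.array([np.cos(th),np.sin(th)])
rel((G[0],G[1],140,th),(G[0],G[1],117.2,th))
```

```text
at [510.4 162.4 181.1] [-3.142e+00  3.000e-03  3.530e-01] t 18.4 F [ 1.6 -0.2 -1.1] op 14.1 g 78.47641110420227 q6 1.52
[-0.0001, 0.0033, 0.0032, 0.015, -0.0157, 0.0411]
[-0.0001, 0.0033, 0.0032, 0.0151, -0.0157, 0.0639]
```

>>> move_arm --pt "0 0 0 0.008 -0.01 0.02 0.01" --pt "0 0 0 0.015 -0.0157 0.04 0.01" --pt "0 0 0 0.015 -0.0157 0.055 0.01" --pt "0 0 0 0.015 -0.0157 0.063 0.01" --pt "0 0 0 0.015 -0.0157 0.063 0.01" --pt "0 0 0 0.015 -0.0157 0.063 0.01" --pt "0 0 0 0.015 -0.0157 0.063 0.01"

```text
clock: 19.27
eef_pos: [520.6, 180.4, 120.9]
tcp_rot: [3.142, -0.001, 0.349]
contact_force: [1.1, 0.2, -0.3]
opening: 0.163
grasp_force: 78.6
```

Run:
```python
from h import *
rel((519,182.3,117.2,.35))
for n in("wrist","top","scene"):
    im,d,P,K,T=cloud(n); np.savez("f_"+n,im=im,P=P,K=K,T=T)
    q=P[(abs(P[...,2]-122)<12)&(np.hypot(P[...,0]-586,P[...,1]-207)<45)]
    if len(q)<20: print(n,"none");continue
    c=(q.max(0)+q.min(0))/2
    for _ in range(1):
        A=np.c_[q[:,:2]-q[:,:2].mean(0),np.ones(len(q))];co=np.linalg.lstsq(A,q[:,2],rcond=None)[0]
    print(n,len(q),"mid",c.round(1),"ptp",np.ptp(q,0).round(1),"plane",co.round(3),"z pct",np.percentile(q[:,2],[5,50,95]).round(1))
    o=P[abs(P[...,2]-70)<3];
    for nm,x,y in(("L1",577,256),("L2",596,158)):
        k=o[np.hypot(o[:,0]-x,o[:,1]-y)<15];print("  ",nm,len(k),len(k) and ((k.max(0)+k.min(0))/2).round(1), len(k) and np.median(k[:,2]))
a=np.load("f_wrist.npz")["im"];b=np.load("f_scene.npz")["im"]
save("pics/fin.png",np.hstack([a[0:400,120:520],cv2.resize(b[190:330,310:450],(400,400))]))
```

```text
at [520.6 180.4 120.9] [ 3.142e+00 -1.000e-03  3.490e-01] t 19.275 F [ 1.1  0.2 -0.3] op 13.9 g 78.5767650604248 q6 1.55
[0.0, -0.0013, -0.0006, -0.0009, -0.0024, 0.0037]
wrist 16918 mid [582.3 207.8 128.3] ptp [80.4 63.1 11.3] plane [-1.10000e-02 -5.00000e-03  1.26935e+02] z pct [124.5 125.8 131. ]
   L1 492 [575.5 256.8  69.3] 69.22517168550762
   L2 497 [594.9 156.7  69.3] 69.29907536509742
top none
scene 755 mid [585.  207.3 125.4] ptp [84.6 63.1 17.1] plane [-2.90000e-02 -1.60000e-02  1.27792e+02] z pct [123.1 127.5 132.8]
   L1 49 [580.6 254.9  70.5] 70.23585579974451
   L2 46 [600.2 157.8  70.1] 70.18461454780316
```

View pics/fin.png

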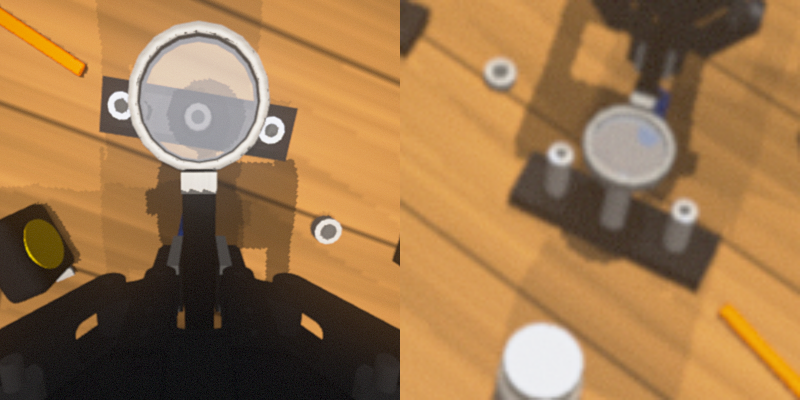

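Run:
```python
from h import *
from scipy.optimize import least_squares
pose=np.array([520.6,180.4,120.9])
for n,s in(("wrist",1),("scene",1)):
    t=np.load(f"f_{n}.npz");im,P,K,T=[t[k] for k in("im","P","K","T")]
    m=(abs(P[...,2]-128)<14)&(np.hypot(P[...,0]-586,P[...,1]-207)<45)
    # ring/glass only: drop neck (towards robot)
    u=np.array([np.cos(.35),np.sin(.35)]);a=(P[...,:2]-[586,206])@u
    m&=(a>-26)
    cs=max(cv2.findContours(m.astype(np.uint8),0,1)[0],key=cv2.contourArea)[:,0]
    pts=np.array([ray(K,T,*c,131.2) for c in cs])[:,:2]; k=((pts-[586,206])@u)>-18; pts=pts[k]
    r=least_squares(lambda p:np.hypot(pts[:,0]-p[0],pts[:,1]-p[1])-p[2],[586,206,32],loss="soft_l1").x
    print(n,"ring centre",r,"n",len(pts))
    q=P[m];z=q[:,2];rr=np.hypot(q[:,0]-r[0],q[:,1]-r[1])
    for lab,k in(("ring",abs(rr-29.5)<2),("glass",rr<23)):
        qq=q[k];A=np.c_[qq[:,:2]-r[:2],np.ones(len(qq))];print("  ",lab,len(qq),np.linalg.lstsq(A,qq[:,2],rcond=None)[0].round(4),np.median(qq[:,2]))
    b=P[(abs(P[...,2])<8)];b=b[np.hypot(b[:,0]-560,b[:,1]-200)<200];A=np.c_[b[:,:2]-[586,206],np.ones(len(b))];print("   bench",np.linalg.lstsq(A,b[:,2],rcond=None)[0].round(4))
t=np.load("f_wrist.npz");im,K,T=t["im"],t["K"],t["T"]
blob(im,K,T,318,117,70,9,"bright",w=18); blob(im,K,T,318,117,70,9,"dark",w=10)
blob(im,K,T,240,105,70,9,"bright",w=15);blob(im,K,T,391,129,70,9,"bright",w=15)
```

```text
wrist ring centre [590.55203892 207.78200887  30.93698659] n 322
   ring 3900 [-7.500000e-03 -3.800000e-03  1.303626e+02] 130.2798674552037
   glass 8304 [ 3.000000e-04 -6.000000e-04  1.254063e+02] 125.40536190570768
   bench [ 0.      0.0012 -0.6193]
scene ring centre [598.04631234 208.5093431   32.62425844] n 72
   ring 205 [-4.140000e-02 -2.300000e-02  1.283953e+02] 128.87904435090684
   glass 334 [ 9.000000e-04 -2.700000e-03  1.268792e+02] 126.83561362761924
   bench [-0.001  -0.      0.9875]
bright (317.5, 116.4) [586.4 206.8  70. ] diam mm [17.2 18. ]
dark (317.5, 116.5) [586.4 206.7  70. ] diam mm [8.8 9.2]
bright (242.4, 105.1) [576.3 254.8  70. ] diam mm [18.6 20.4]
bright (388.4, 128.6) [595.3 160.1  70. ] diam mm [18.4 21.5]
```

```bash
cat > ring.py <<'E'
from h import *
from scipy.optimize import least_squares
def ring(n,P,z0,c=(588,207)):
    u=np.array([np.cos(.35),np.sin(.35)])
    for lab,lo,hi in(("ringtop",z0-1,z0+2),("glass",z0-6,z0-4)):
        q=P[(P[...,2]>lo)&(P[...,2]<hi)&(np.hypot(P[...,0]-c[0],P[...,1]-c[1])<40)];q=q[(q[:,:2]-c)@u>-33]
        d=q[:,:2]-c;ang=np.arctan2(d[:,1],d[:,0]);rad=np.hypot(*d.T)
        E=np.array([q[(abs(ang-a)<.1)][np.argsort(rad[abs(ang-a)<.1])[int(.95*(abs(ang-a)<.1).sum())]] for a in np.arange(-3,3.1,.2) if (abs(ang-a)<.1).sum()>6 and abs((a-.35-np.pi+np.pi)%(2*np.pi)-np.pi)>.45])[:,:2]
        r=least_squares(lambda p:np.hypot(*(E-p[:2]).T)-p[2],[*c,30],loss="soft_l1");print(n,lab,r.x.round(2),len(E),"rms",np.sqrt(np.mean(r.fun**2)).round(2))
E
python3 - <<'E'
from ring import *
ring("wrist",np.load("f_wrist.npz")["P"],130.4)
ring("scene",np.load("f_scene.npz")["P"],131.5)
t=np.load("f_scene.npz");im,K,T=t["im"],t["K"],t["T"]
for u,v in((560,153),(684,210)): blob(im,K,T,310+(u-400)*.35,190+v*.35,70,9,w=7)
E
```

```text
wrist ringtop [590.6  207.85  31.12] 27 rms 0.15
wrist glass [590.75 207.88  26.3 ] 27 rms 0.16
scene ringtop [593.23 205.18  33.37] 2 rms 0.0
scene glass [596.72 209.44  28.46] 16 rms 3.28
bright (365.7, 243.9) [598.8 157.   70. ] diam mm [19.2 20.1]
bright (409.2, 263.7) [579.1 255.4  70. ] diam mm [19.1 20.2]
```

>>> move_arm --pt "0 0 0 -0.002 -0.0003 0.002 0.01" --pt "0 0 0 -0.004 -0.0005 0.0035 0.01" --pt "0 0 0 -0.004 -0.0005 0.0035 0.01" --pt "0 0 0 -0.004 -0.0005 0.0035 0.01" --pt "0 0 0 -0.004 -0.0005 0.0035 0.01" --pt "0 0 0 -0.004 -0.0005 0.0035 0.01"

```text
clock: 20.18
eef_pos: [516.3, 179.6, 116.7]
tcp_rot: [-3.142, -0.0, 0.35]
contact_force: [0.2, 0.3, -1.4]
opening: 0.163
grasp_force: 78.6
```

Run:
```python
from ring import *
rel()
im,d,P,K,T=cloud("wrist"); rel(); np.savez("g_wrist",im=im,P=P,K=K,T=T)
b=P[(abs(P[...,2])<8)];print("bench",np.median(b[:,2]))
q=P[(abs(P[...,2]-121.8)<6)];q=q[np.hypot(q[:,0]-586.7,q[:,1]-207)<22];A=np.c_[q[:,:2]-q[:,:2].mean(0),np.ones(len(q))];print("glass",np.linalg.lstsq(A,q[:,2],rcond=None)[0].round(4))
z=np.median(q[:,2])+4.9; ring("w",P,z,(586.7,207))
i=np.linalg.inv(T);c=i[:3,:3]@np.array([586.4,206.8,70])+i[:3,3];uv=(K@c)[:2]/c[2];print(uv)
p=blob(im,K,T,*uv,70,9,"dark",w=10);p=blob(im,K,T,*uv,70,9,"bright",w=18)
for x,y in((576,255),(595,158)):
    c=i[:3,:3]@np.array([x,y,70])+i[:3,3];uv=(K@c)[:2]/c[2];blob(im,K,T,*uv,70,9,"bright",w=14)
```

```text
at [516.3 179.6 116.7] [-3.142 -0.     0.35 ] t 20.175 F [ 0.2  0.3 -1.4] op 13.9 g 78.57651829719543 q6 1.55
at [516.2 179.5 116.7] [-3.142 -0.     0.35 ] t 20.225 F [ 0.7  0.5 -1.2] op 13.8 g 78.57694745063782 q6 1.55
bench -0.726140752490636
glass [-4.000000e-04 -1.400000e-03  1.211128e+02]
w ringtop [586.29 207.06  31.14] 27 rms 0.08
w glass [586.5  207.16  26.28] 27 rms 0.1
[318.60670943 108.91577861]
dark (318.7, 109.0) [586.4 206.7  70. ] diam mm [8.7 9.3]
bright (318.7, 109.1) [586.3 206.7  70. ] diam mm [17.1 18.4]
bright (241.2, 97.5) [576.1 254.8  70. ] diam mm [17.7 21.3]
bright (393.4, 122.5) [595.1 158.8  70. ] diam mm [18.  18.8]
```

Lens and standoff coincide to within about 0.5 mm in the same view, the glass is level, and the lens height is about 119.9 against a target of about 120.2. I'll trim that slightly, settle and hand in.

>>> move_arm --pt "0 0 0 0.0003 0.0003 -0.0004 0.01" --pt "0 0 0 0.0003 0.0003 -0.0004 0.01" --pt "0 0 0 0.0003 0.0003 -0.0004 0.01" --pt "0 0 0 0.0003 0.0003 -0.0004 0.01" --pt "0 0 0 0.0003 0.0003 -0.0004 0.01" --pt "0 0 0 0.0003 0.0003 -0.0004 0.01"

```text
clock: 20.98
eef_pos: [516.6, 179.3, 117.0]
tcp_rot: [3.142, 0.0, 0.35]
contact_force: [-0.3, 0.7, -2.1]
opening: 0.16
grasp_force: 78.6
```

```bash
python3 -c "
from h import *
rel(); print(order.sign_off())"
```

```text
at [516.6 179.3 117. ] [3.142 0.    0.35 ] t 20.975 F [-0.3  0.7 -2.1] op 13.7 g 78.57590675354004 q6 1.55
the job is handed in; nothing more can be done
None
```

I handed the job in at 21 s with both standoffs home and the loupe held level over the long one, its lens within about 1 mm of centre and of the pointer-tip height (about 120 mm) by my camera measurements; the sign-off gave no verdict.

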